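# Stack the filled food cartons on the packing stand

## Robot

A 6-joint arm with a two-finger parallel gripper is mounted at the origin on the work surface. World frame = base frame: x ahead of the robot, y to its left, z up, the work surface at z = 0. Lengths are in m, angles in degrees, forces in N, time in s.
With the tool pointing down it reaches from about 0.4 to 0.825 m from the base axis. Payload 7 kg.
Tool frame: the origin (TCP) lies at the very end of the fingers, on their centre line; the grasp point (between the pads) lies behind it (r.grasp_offset is the z of the grasp point in the tool frame, in m); z points along the fingers, y is the direction in which the jaws open and shut (so a half turn about z gives the same grasp; the last joint's range is limited). The gripper opens to 88 mm and grips with 3 to 60 N. Pads are 19 mm wide; open, the fingers measure 130 mm over their backs; the gripper's body (78 mm by 193 mm) begins 47 mm behind the grasp point.
Start: joints at [-53.222, 20.546, 0.682, 0, -70.136, -16.507], TCP at [0.234, -0.633, 0.227] pointing down, gripper open.
Joint ranges: [-176.03, 176.03], [-82.01, 121.73], [-58.28, 71.71], [-173.87, 95.51], [-174.79, -0.11], [-173.66, 173.66]. Speed limits (degrees/s): [136.94, 136.94, 172.46, 180, 180, 180].

## Interface

Orientations are given as [roll, pitch, yaw] about the fixed x, y, z axes, in that order (R = Rz(yaw) Ry(pitch) Rx(roll)).
In Python, from plant import r gives the robot as it stands. The module is installed in compiled form; this text tells all that it offers.
- The arm moves only by the tool servo_tool, never from a script. Its argument "targets" is a list of rows, each an object of numbers: "dx", "dy", "dz": the shift along the world's x, y, z in cm; "spin": the turn about the world's z in rad; "grip": the opening in per cent of the stroke, from 0 (shut) to 100 (fully open). A call has exactly 10 rows; each row is the pose to reach, as a shift and turn from the pose commanded when the call began; what a row does not reach only later rows make up. A row lasts 1/12 s, in which the tool goes at most 41.7 mm and 7.16 degrees, less where a joint would pass 70% of its speed; a pose out of reach is approached as far as the arm can. A call with a gripper value outside its range is refused whole. The fingers move at their own pace and stop on an object; "squeeze" is the grip in N (left out, the last holds). Time passes only in rows, so rows that repeat a pose let the fingers close, or fill a call up. It gives the time, the measured TCP pose, the force and the opening at its end, in the units of the state.
- r.get_state(): the state, without advancing time (a new reading comes with each control period).
- r.capture(name): name is "scene" or "top" or "wrist"; returns the picture (384x512x3 uint8, blue, green, red); there is no depth.
- r.get_calibration(name): a dict with "K" (3x3 intrinsics, pixels), "k1" (the pictures are not rectified: a ray, as slopes to the right and down, at radius r is drawn at 1 + k1 r^2 times it, then the intrinsics apply), "extrinsics" (4x4, takes a point from camera to world coordinates). Camera axes: x right, y down, z forward; pixel columns grow to the right and rows downward; lengths in m; the calibration is good to about 2 mm. A picture is of the moment at which its call begins: read the wrist's pose just before it. get_calibration takes no time and is no camera call; for the wrist camera it gives the pose at the moment of the call.
- r.close_job(): hands the job in, once; it reports no verdict.
Trained networks look in the newest picture that a camera, given by its name, has taken for a name from the list of things; names that differ only in an ending like _2 or _b are one class to them, and where a whole thing is asked for, a point or a joint stands for the part that bears it (a point fixed in the world has none). Each returns a list of dicts, best first, with "p" (0 to 1); they miss things now and then, are a little off and sometimes report something else, mostly with a low value. They report only what shows in the picture. A call takes as long as a camera call. They do not tell look-alikes from the thing itself.
- r.cut_out(name, camera): "mask" (384x512 bool, what is visible of it) and "extent" ([left, top, right, bottom] in pixels, round what is visible of it).
The state is a dict: "time_s": time; "joints": joint angles; "qd": joint speeds; "joint_torque": joint torques, N m; "tcp_pos": TCP position; "eef_rot": TCP orientation; "contact_force": force on the tool from outside, world axes, zero at the start; "moment": the same for the moment, N m; "gripper_width": finger opening in m.
Only numpy, scipy, OpenCV 4.12 (cv2) and the standard library are available. Lean on these libraries where they do the work, as an engineer would, in place of code of your own. Each camera call takes 0.05 s, during which the arm holds its last target. There are 200 camera calls.

## Task

Slide the loose green plate along its rails until its hole drops over the stand's brass pin and the plate lies flat. Then set the blue-banded carton squarely on the white outline on the plate, let it go, and slide the orange-banded carton off the ledge, without lifting it, so that it ends squarely on top with its edges flush with the carton below. Leave the bottle, tin and mug where they are and both cartons upright.

Things in the scene. Friction and masses are not known exactly. Their poses are not given: they have to be found in the camera images.
- stand: The fixed packing stand: a flat dark steel bed, top 5 mm above the table, 150 mm wide (x), with the ledge at its +y end. Axes: +y along the rails towards the ledge, x across, z up; origin on the table, on the centre line, 90 mm in +y from the pin. Two rails, 12 mm high above the bed, have their inner faces 57 mm either side of the centre line and run from 75 mm in -y of the pin to 170 mm in +y
- pin_top (a point): Centre of the top of the fixed brass pin (16 mm diameter, 8 mm tall), which rises from the bed of the stand on its centre line; its top is 13 mm above the table. Axes as the stand's. The bed ends 95 mm in -y of the pin
- ledge_edge (a point): Middle of the upper front edge of the ledge, 180 mm in +y from the pin: a flat-topped aluminium block, 150 mm wide (x), reaching 215 mm in +y from this edge, its top 66 mm above the table (3 mm higher than a carton standing on the seated plate). Axes as the stand's
- plate: Loose green metal plate, 110 mm (x) by 185 mm (y) by 8 mm, about 0.4 kg; origin at the centre of its underside. It starts between the rails (2 mm play each side), 30 to 55 mm short of its place in -y, its -y end propped up by the pin so that it slopes a few degrees. Its -y edge can be pushed in +y with fingertips a few mm above the bed
- plate_hole (a point): Centre of the plate's 25 mm through hole at its upper face, 67.5 mm in -y from the plate's centre and 25 mm from its -y edge; axes as the plate's. When the plate is seated it lies over the pin, level with the pin's top
- plate_spot (a point): Centre, on the plate's upper face, of the white outline (about 72 mm by 138 mm over all, the long side along y) where the column stands: 90 mm in +y from the hole; axes as the plate's. With the plate seated its height is 13 mm above the table
- carton_a_mid (a point): Centre (half-way up) of the blue-banded closed cardboard carton, 64 mm (x) by 130 mm (y) by 50 mm high, about 0.2 kg, rigid, standing loose on the table to the right of the stand; a band runs round its middle. A half turn makes no difference
- carton_b_mid (a point): Centre (half-way up) of the orange-banded closed carton, same size, mass and axes as the blue one. It starts on the ledge, its long side (y) roughly along the stand's y. Its end face towards +y is free to be pushed
- sauce: Bystander: red sauce bottle, 54 mm diameter, 120 mm tall; origin at the centre of its underside
- spice: Bystander: spice tin, 64 mm diameter, 75 mm tall; origin at the centre of its underside
- mug: Bystander: blue mug, 80 mm diameter, 85 mm tall; origin at the centre of its underside
- carton_a: The blue-banded carton itself; origin at the centre of its underside, axes as its centre point's
- carton_b: The orange-banded carton itself; origin at the centre of its underside, axes as its centre point's
There are look-alikes about, which are no part of the job. What is shaped like the carton_a but purple is not meant.

How it is judged (in metres and radians):
On the way, in this order (a step that is already met when the one before it is completed fails the run):
1. the plate lies flat with its hole over the pin (horizontal distance between plate_hole and pin_top below 0.007 m and z of plate_hole in the frame of pin_top below 0.003 m and angle between plate's own z axis and vertical below 0.03 rad), for 0.2 s.
2. the blue-banded carton stands on the outline, let go, with the plate still seated (all of step 1 and horizontal distance between carton_a_mid and plate_spot below 0.012 m and angle between the y axis of carton_a_mid and the y axis of plate_spot, either way round below 0.12 rad and z of carton_a_mid in the frame of plate_spot between 0.021 and 0.029 m and angle between carton_a_mid's own z axis and vertical below 0.04 rad and contact force between the fingers and carton_a below 0.1 N), for 0.2 s.
At the end, for the whole second after the job is handed in: The plate lies flat over the pin (within 7 mm, at most 3 mm high); the blue-banded carton stands on the outline (within 12 mm and 0.12 rad); the orange-banded carton stands squarely on it (within 10 mm and 0.1 rad, 46 to 54 mm above it); both upright within 0.04 rad, at rest (all of step 1 and horizontal distance between carton_a_mid and plate_spot below 0.012 m and angle between the y axis of carton_a_mid and the y axis of plate_spot, either way round below 0.12 rad and z of carton_a_mid in the frame of plate_spot between 0.021 and 0.029 m and angle between each of carton_a_mid, carton_b_mid's own z axis and vertical below 0.04 rad and horizontal distance between carton_b_mid and carton_a_mid below 0.01 m and angle between the y axis of carton_b_mid and the y axis of carton_a_mid, either way round below 0.1 rad and z of carton_b_mid in the frame of carton_a_mid between 0.046 and 0.054 m and linear speed of each of carton_a, carton_b below 0.02 m/s and angular speed of each of carton_a, carton_b below 0.15 rad/s); the robot touches nothing.
It fails at once if the orange-banded carton was lifted (its centre more than 14 mm above its height on the ledge) (height (world z) of carton_b_mid above 0.105 m).
It fails at once if the plate was lifted off the stand (height (world z) of plate_spot above 0.045 m).
It fails at once if a carton was tipped over (angle between any of carton_a_mid, carton_b_mid's own z axis and vertical above 0.6 rad).
It fails at once if the bottle, tin or mug was moved by more than 30 mm or tipped (distance of any of sauce, spice, mug from where it was at the start of the episode above 0.03 m or angle between any of sauce, spice, mug's own z axis and vertical above 0.4 rad).
It also fails if it takes over 64 s, if anything falls off the work surface, if the arm or the gripper's body presses on something with over 40 N, if the wrist force passes 120 N, or if a joint passes its speed limit or range.

## Working session

There is one attempt and no reset: what is moved stays moved. The work goes in short steps, Python scripts to look and compute and a tool call to move; the robot and the scene stay as the last step left them, time stands still between calls to the robot, and variables do not carry over. Pictures are saved under pics/ and viewed, about 8 in all and at most 12, crops included, and the job is handed in when it is done.

Besides the shell and the picture viewer there is one more tool, called as a command line: name --argument value ..., lists and objects as JSON in quotes. servo_tool: Moves the arm, as the interface text tells. Its arguments: {"type":"object","properties":{"targets":{"type":"array"},"squeeze":{"type":"number"}},"required":["targets"]}

```bash
mkdir -p pics; python3 - <<'E'
from plant import r
import cv2,numpy as np
s=r.get_state();print({k:np.round(v,3).tolist() for k,v in s.items()})
a=r.capture("scene");b=r.capture("top")
for n in("scene","top","wrist"):
    c=r.get_calibration(n);print(n,np.round(c["K"],1).tolist(),c["k1"],np.round(c["extrinsics"],3).tolist())
cv2.imwrite("pics/scene.png",cv2.resize(a,(800,600)));cv2.imwrite("pics/top.png",cv2.resize(b,(800,600)))
E
```

```text
{'time_s': 0.0, 'joints': [-53.221, 20.593, 0.632, -0.021, -70.135, -16.506], 'qd': [-0.089, 0.04, 0.007, 0.096, -0.023, 0.013], 'joint_torque': [-0.003, -58.272, 29.305, 6.997, 0.007, -0.0], 'tcp_pos': [0.234, -0.633, 0.226], 'eef_rot': [179.903, -0.009, -159.734], 'contact_force': [-0.105, -0.267, 0.69], 'moment': [-0.016, 0.015, 0.02], 'gripper_width': 0.088}
scene [[357.9, 0.0, 253.5], [0.0, 357.9, 193.4], [0.0, 0.0, 1.0]] -0.0062944999564124166 [[-0.179, 0.75, -0.637, 1.297], [0.984, 0.146, -0.104, 0.065], [0.015, -0.645, -0.764, 1.05], [0.0, 0.0, 0.0, 1.0]]
top [[440.0, 0.0, 250.4], [0.0, 440.0, 194.6], [0.0, 0.0, 1.0]] 0.03714074336191089 [[0.049, -0.978, 0.201, 0.2], [-0.999, -0.048, 0.01, -0.059], [0.0, -0.201, -0.98, 1.662], [0.0, 0.0, 0.0, 1.0]]
wrist [[276.7, 0.0, 255.3], [0.0, 276.7, 186.6], [0.0, 0.0, 1.0]] -0.034972092325781544 [[-0.347, 0.902, 0.257, 0.165], [0.938, 0.333, 0.097, -0.658], [0.002, 0.275, -0.962, 0.383], [0.0, 0.0, 0.0, 1.0]]
```

View pics/top.png

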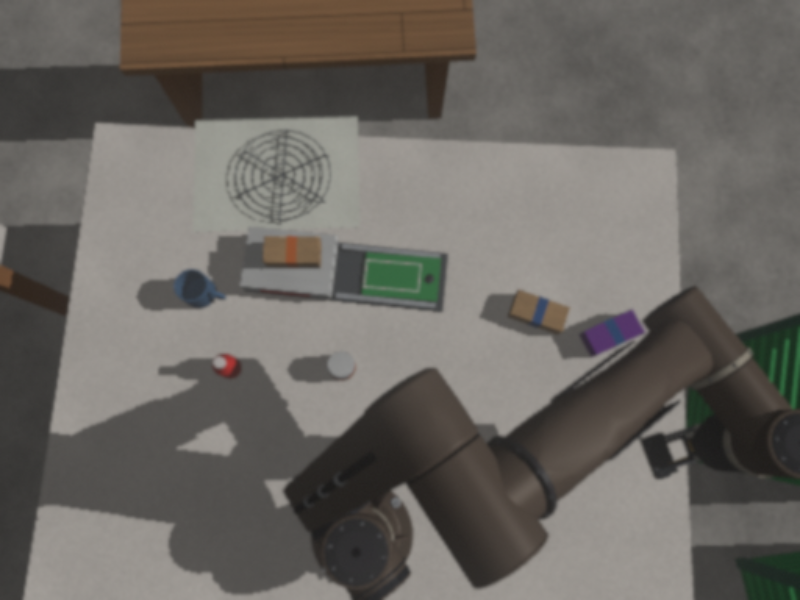

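View pics/scene.png

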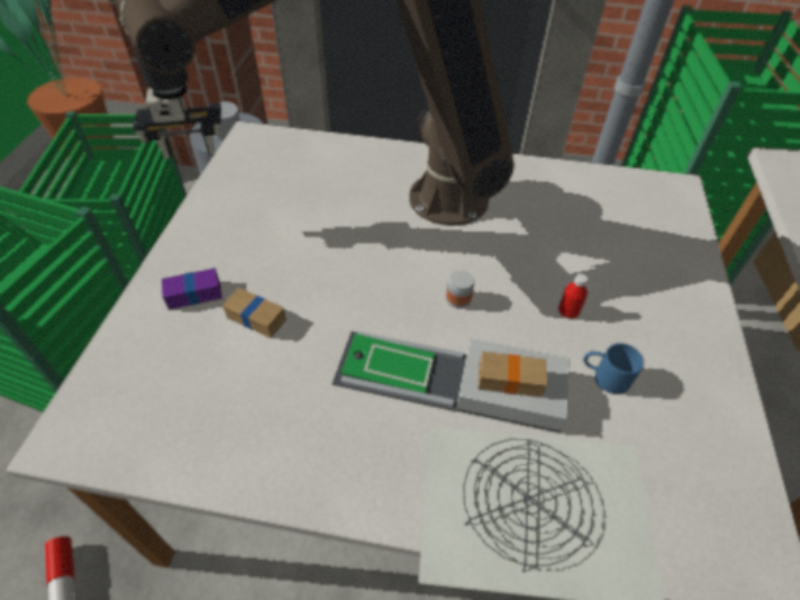

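The blue-banded candidates are the brown carton at top (540,311) and the purple box at top (615,333). The brown one fits "cardboard carton"; the purple one is the look-alike. I'll confirm in a crop and fit poses to the silhouettes.

```bash
cat > h.py <<'E'
import cv2,numpy as np
from plant import r
from scipy.optimize import minimize
def proj(P,c):
    E=np.array(c["extrinsics"]);K=np.array(c["K"])
    q=(np.atleast_2d(P)-E[:3,3])@E[:3,:3];s=q[:,:2]/q[:,2:]
    s=s*(1+c["k1"]*(s**2).sum(1,keepdims=True));return s@K[:2,:2].T+K[:2,2]
def back(uv,z,c):
    E=np.array(c["extrinsics"]);K=np.array(c["K"])
    d=(np.atleast_2d(uv)-K[:2,2])/np.diag(K)[:2];s=d.copy()
    for _ in range(8): s=d/(1+c["k1"]*(s**2).sum(1,keepdims=True))
    D=np.c_[s,np.ones(len(s))]@E[:3,:3].T
    return E[:3,3]+D*((z-E[2,3])/D[:,2])[:,None]
def T(p,P):
    c,s=np.cos(p[2]),np.sin(p[2]);P=np.array(P,float)
    return np.c_[P[:,0]*c-P[:,1]*s+p[0],P[:,0]*s+P[:,1]*c+p[1],P[:,2]]
def box(x0,x1,y0,y1,z0,z1): return [(x,y,z) for x in(x0,x1) for y in(y0,y1) for z in(z0,z1)]
S=4
def sil(p,boxes,c):
    m=np.zeros((384*S,512*S),np.uint8)
    for b in boxes:
        uv=((proj(T(p,b),c)+.5)*S-.5)
        cv2.fillConvexPoly(m,cv2.convexHull(np.round(uv).astype(np.int32)),255)
    return cv2.resize(m,(512,384),interpolation=cv2.INTER_AREA)/255.
def fit(boxes,views,p0):
    f=lambda p:sum(np.abs(sil(p,boxes,c)-m).sum() for m,c in views)
    best=None
    for k in range(3):
        x0=np.array(p0 if best is None else best.x,float);d=[.02,.008,.003][k]
        sx=np.vstack([x0]+[x0+v for v in np.diag([d,d,d*8])])
        best=minimize(f,x0,method="Nelder-Mead",options=dict(initial_simplex=sx,xatol=1e-4,fatol=.05))
    return best.x,best.fun/sum(m.sum() for m,_ in views)
CART=lambda z:[box(-.032,.032,-.065,.065,z,z+.05)]
STAND=[box(-.075,.075,-.185,.09,0,.005),box(-.075,.075,.09,.305,0,.066)]+[box(min(a,b),max(a,b),-.165,.08,.005,.017) for a,b in((.057,.075),(-.057,-.075))]
E
python3 - <<'E'
from h import *
cam={}
for n in("top","scene"):
    im=r.capture(n);c=r.get_calibration(n);cam[n]=c
    M={}
    for o in("stand","plate","carton_a","carton_b"):
        L=r.cut_out(o,n);print(n,o,[(round(d["p"],2),d["extent"],int(d["mask"].sum())) for d in L]);M[o]=L
    np.save(f"m_{n}.npy",M,allow_pickle=True); cv2.imwrite(f"pics/raw_{n}.png",im)
im=cv2.imread("pics/raw_top.png")
cv2.imwrite("pics/crop.png",cv2.resize(im[135:240,135:430],None,fx=2.7,fy=2.7,interpolation=cv2.INTER_CUBIC))
for uv,z in(((540,311),.05),((615,333),.05),((292,250),.116),((391,276),.013),((338,270),.066),((341,365),.075),((226,365),.1),((196,290),.085)):
    print(uv,back([uv[0]*.64,uv[1]*.64],z,cam["top"]).round(3))
E
```

```text
top stand [(0.66, [154.6, 147.8, 285.1, 199.8], 3147)]
top plate [(0.74, [231.0, 161.2, 281.7, 194.1], 1245), (0.23, [134.4, 224.2, 154.1, 243.4], 234)]
top carton_a [(0.96, [170.8, 152.3, 205.4, 170.2], 757), (0.85, [326.0, 184.8, 363.3, 210.5], 694), (0.69, [373.5, 199.2, 413.0, 227.5], 654), (0.41, [210.6, 225.6, 229.5, 241.9], 257)]
top carton_b [(0.96, [170.8, 152.3, 205.4, 170.2], 757), (0.85, [326.0, 184.8, 363.3, 210.5], 694), (0.69, [373.5, 199.2, 413.0, 227.5], 654), (0.41, [210.6, 225.6, 229.5, 241.9], 257)]
scene stand [(0.61, [212.4, 210.6, 363.8, 276.1], 3810), (0.38, [306.0, 223.0, 349.5, 253.8], 1095)]
scene plate []
scene carton_a [(0.81, [307.2, 226.2, 349.0, 254.7], 1074), (0.8, [104.9, 174.2, 142.4, 194.3], 753), (0.67, [140.3, 183.9, 183.9, 215.7], 788)]
scene carton_b [(0.81, [307.2, 226.2, 349.0, 254.7], 1074), (0.8, [104.9, 174.2, 142.4, 194.3], 753), (0.67, [140.3, 183.9, 183.9, 215.7], 788)]
(540, 311) [[ 0.532 -0.398  0.05 ]]
(615, 333) [[ 0.488 -0.575  0.05 ]]
(292, 250) [[0.635 0.194 0.116]]
(391, 276) [[ 0.61  -0.039  0.013]]
(338, 270) [[0.605 0.088 0.066]]
(341, 365) [[0.377 0.066 0.075]]
(226, 365) [[0.362 0.325 0.1  ]]
(196, 290) [[0.535 0.415 0.085]]
```

View pics/crop.png

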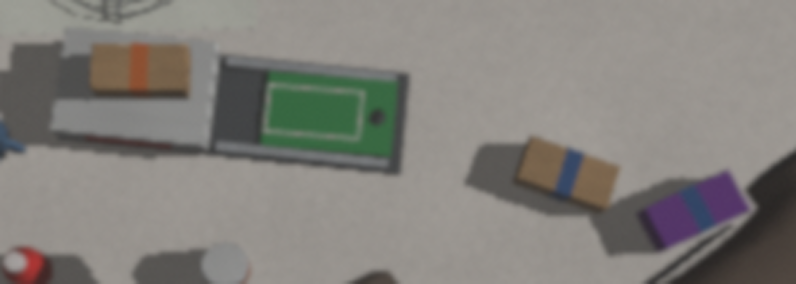

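The crop shows the cardboard carton with the blue band at crop (568,172), which is the target. The purple box is at (697,210). The orange carton on the ledge sits off the centre line, near the far side.

```bash
python3 - <<'E'
from h import *
C={n:r.get_calibration(n) for n in("top","scene")};M={n:np.load(f"m_{n}.npy",allow_pickle=True).item() for n in C}
A={"top":M["top"]["carton_a"][1],"scene":M["scene"]["carton_a"][2]};B={"top":M["top"]["carton_a"][0],"scene":M["scene"]["carton_a"][0]}
def show(t,bx,D,p0):
    for v in(["top"],["scene"],["top","scene"]):
        p,e=fit(bx,[(D[n]["mask"].astype(float),C[n]) for n in v],p0);print(t,v,p.round(4),"yaw",np.degrees(p[2]).round(1),"err",round(e,3))
    return p
a=show("A",CART(0),A,[.53,-.4,-.25]);b=show("B",CART(.066),B,[.635,.194,0])
D={n:{"mask":M[n]["stand"][0]["mask"]|B[n]["mask"]|(M[n]["plate"][0]["mask"] if M[n]["plate"] else False)} for n in C}
bb=[[tuple(q) for q in np.linalg.inv(np.eye(3))@np.array(x).T] for x in []]
show("S",STAND,D,[.605,0,-.05])
for n in C:
    im=cv2.imread(f"pics/raw_{n}.png")
# plate: green segmentation
im=cv2.imread("pics/raw_top.png");hsv=cv2.cvtColor(im,cv2.COLOR_BGR2HSV)
E
```

```text
A ['top'] [ 0.5365 -0.3951 -0.2776] yaw -15.9 err 0.069
A ['scene'] [ 0.5361 -0.398  -0.315 ] yaw -18.0 err 0.053
A ['top', 'scene'] [ 0.537  -0.3961 -0.2952] yaw -16.9 err 0.066
B ['top'] [0.6406 0.1952 0.0785] yaw 4.5 err 0.044
B ['scene'] [0.6401 0.1983 0.025 ] yaw 1.4 err 0.055
B ['top', 'scene'] [0.6406 0.1968 0.0453] yaw 2.6 err 0.061
S ['top'] [ 0.6131  0.012  -0.0609] yaw -3.5 err 0.04
S ['scene'] [ 0.6162  0.0127 -0.0505] yaw -2.9 err 0.34
S ['top', 'scene'] [ 0.6147  0.0125 -0.0567] yaw -3.2 err 0.194
```

servo_tool --targets '[{"dx":2.6,"dy":3.1,"spin":0.116,"grip":100},{"dx":5.2,"dy":6.2,"spin":0.232},{"dx":7.8,"dy":9.3,"spin":0.348},{"dx":10.4,"dy":12.4,"spin":0.464},{"dx":13.0,"dy":15.5,"spin":0.58},{"dx":15.6,"dy":18.6,"spin":0.696},{"dx":18.2,"dy":21.7,"spin":0.812},{"dx":20.8,"dy":24.8,"spin":0.928},{"dx":23.4,"dy":27.9,"spin":1.044},{"dx":26,"dy":31,"spin":1.16}]'

```text
validation failed for argument at $.ta...
```

servo_tool --targets '[{"dx":2.2,"dy":2.6,"dz":-1,"grip":35},{"dx":4.4,"dy":5.2,"dz":-2},{"dx":6.6,"dy":7.8,"dz":-3},{"dx":8.8,"dy":10.4,"dz":-4},{"dx":10.4,"dy":12.2,"dz":-5},{"dx":10.4,"dy":12.2,"dz":-5},{"dx":10.4,"dy":12.2,"dz":-5},{"dx":10.4,"dy":12.2,"dz":-5},{"dx":10.4,"dy":12.2,"dz":-5},{"dx":10.4,"dy":12.2,"dz":-5,"grip":35}]'

```text
validation failed for argument at $.ta...
```

```bash
python3 - <<'E'
from h import *
s=r.get_state();print(s["time_s"],np.round(s["tcp_pos"],4),np.round(s["eef_rot"],1),s["gripper_width"],r.grasp_offset)
c=r.get_calibration("wrist");im=r.capture("wrist");np.save("wc1.npy",c,allow_pickle=True)
cv2.imwrite("pics/w1.png",im);
# overlay stand estimate
p=[.6147,.0125,-.0575]
v=cv2.resize(im,(768,576),interpolation=cv2.INTER_CUBIC)
def ln(pts,col):
    q=proj(T(p,pts),c)*1.5;cv2.polylines(v,[q.round().astype(np.int32)],False,col,1)
ln([(.057,.08,.017),(.057,-.165,.017)],(0,0,255));ln([(-.057,.08,.017),(-.057,-.165,.017)],(0,0,255))
ln([(-.075,.09,.066),(.075,.09,.066)],(0,255,255));ln([(-.075,-.185,.005),(.075,-.185,.005)],(255,0,255))
cv2.imwrite("pics/w1o.png",v)
E
```

```text
0.6 [ 0.2338 -0.6332  0.2266] [-180.     0.  -159.7] 0.08751299889656537 -0.0188
```

View pics/w1o.png

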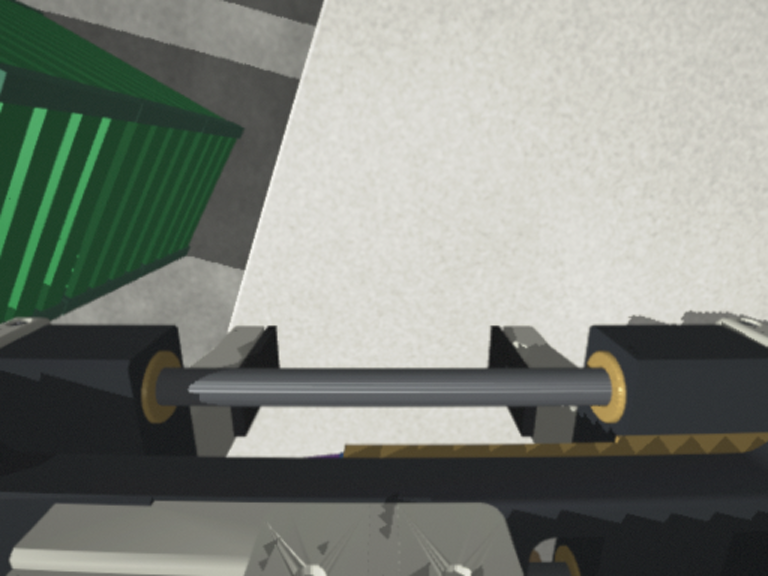

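The wrist camera looks at the tool's +x side, and the gripper hides everything beyond it. The move was refused because every row needs all its fields, so I'm resending it complete.

servo_tool --targets '[{"dx":2.6,"dy":3.1,"dz":0,"spin":0.116,"grip":35},{"dx":5.2,"dy":6.2,"dz":0,"spin":0.232,"grip":35},{"dx":7.8,"dy":9.3,"dz":0,"spin":0.348,"grip":35},{"dx":10.4,"dy":12.4,"dz":0,"spin":0.464,"grip":35},{"dx":13.0,"dy":15.5,"dz":0,"spin":0.58,"grip":35},{"dx":15.6,"dy":18.6,"dz":0,"spin":0.696,"grip":35},{"dx":18.2,"dy":21.7,"dz":0,"spin":0.812,"grip":35},{"dx":20.8,"dy":24.8,"dz":0,"spin":0.928,"grip":35},{"dx":23.4,"dy":27.9,"dz":0,"spin":1.044,"grip":35},{"dx":26,"dy":31,"dz":0,"spin":1.16,"grip":35}]' --squeeze 20

```text
time_s: 1.48
tcp_pos: [0.4948, -0.3214, 0.227]
eef_rot: [-180.0, -0.0, -92.9]
contact_force: [0.2, -1.2, 0.1]
gripper_width: 0.0316
```

servo_tool --targets '[{"dx":2.1,"dy":2.6,"dz":-1,"spin":0,"grip":35},{"dx":4.2,"dy":5.2,"dz":-2,"spin":0,"grip":35},{"dx":6.3,"dy":7.8,"dz":-3,"spin":0,"grip":35},{"dx":8.4,"dy":10.4,"dz":-4,"spin":0,"grip":35},{"dx":10.4,"dy":12.2,"dz":-5,"spin":0,"grip":35},{"dx":10.4,"dy":12.2,"dz":-5,"spin":0,"grip":35},{"dx":10.4,"dy":12.2,"dz":-5,"spin":0,"grip":35},{"dx":10.4,"dy":12.2,"dz":-5,"spin":0,"grip":35},{"dx":10.4,"dy":12.2,"dz":-5,"spin":0,"grip":35},{"dx":10.4,"dy":12.2,"dz":-5,"spin":0,"grip":35}]'

```text
time_s: 2.32
tcp_pos: [0.5975, -0.202, 0.1772]
eef_rot: [-179.9, -0.0, -93.3]
contact_force: [0.1, 0.5, -0.1]
gripper_width: 0.0306
```

```bash
python3 - <<'E'
from h import *
c=r.get_calibration("top");im=cv2.imread("pics/raw_top.png").astype(int)
g=((im[:,:,1]-np.maximum(im[:,:,0],im[:,:,2]))>20)
g[:, :225]=0;g[:,300:]=0;g[:155]=0;g[200:]=0
ys,xs=np.nonzero(g);h=cv2.minAreaRect(np.c_[xs,ys].astype(np.float32));pts=cv2.boxPoints(h)
p=[.6140,.0125,-.0585]
P=back(pts,.018,c);d=P[:,:2]-p[:2];co,si=np.cos(p[2]),np.sin(p[2])
print(P.round(4));print(np.c_[d@[co,si],d@[-si,co]].round(4))
E
```

```text
[[ 0.56    0.0297  0.018 ]
 [ 0.6684  0.0263  0.018 ]
 [ 0.66   -0.1585  0.018 ]
 [ 0.552  -0.1528  0.018 ]]
[[-0.0549  0.014 ]
 [ 0.0535  0.017 ]
 [ 0.056  -0.168 ]
 [-0.0522 -0.1687]]
```

servo_tool --targets '[{"dx":0.1,"dy":0,"dz":-3,"spin":0,"grip":35},{"dx":0.2,"dy":0,"dz":-6,"spin":0,"grip":35},{"dx":0.3,"dy":0,"dz":-9,"spin":0,"grip":35},{"dx":0.4,"dy":0,"dz":-12,"spin":0,"grip":35},{"dx":0.4,"dy":0,"dz":-14.5,"spin":0,"grip":35},{"dx":0.4,"dy":0,"dz":-15.8,"spin":0,"grip":35},{"dx":0.4,"dy":0,"dz":-16.5,"spin":0,"grip":35},{"dx":0.4,"dy":0.5,"dz":-16.5,"spin":0,"grip":35},{"dx":0.5,"dy":1.2,"dz":-16.5,"spin":0,"grip":35},{"dx":0.5,"dy":2,"dz":-16.5,"spin":0,"grip":35}]'

```text
time_s: 3.15
tcp_pos: [0.604, -0.181, 0.0131]
eef_rot: [-179.9, -0.0, -93.3]
contact_force: [0.1, -0.2, 0.2]
gripper_width: 0.0307
```

servo_tool --targets '[{"dx":0,"dy":0.6,"dz":0,"spin":0,"grip":35},{"dx":0.1,"dy":1.2,"dz":0,"spin":0,"grip":35},{"dx":0.1,"dy":1.8,"dz":0,"spin":0,"grip":35},{"dx":0.15,"dy":2.4,"dz":0,"spin":0,"grip":35},{"dx":0.2,"dy":3,"dz":0,"spin":0,"grip":35},{"dx":0.2,"dy":3.5,"dz":0,"spin":0,"grip":35},{"dx":0.25,"dy":4,"dz":0,"spin":0,"grip":35},{"dx":0.25,"dy":4.4,"dz":0,"spin":0,"grip":35},{"dx":0.3,"dy":4.8,"dz":0,"spin":0,"grip":35},{"dx":0.3,"dy":5.2,"dz":0,"spin":0,"grip":35}]'

```text
time_s: 3.98
tcp_pos: [0.6058, -0.1289, 0.0115]
eef_rot: [180.0, -0.0, -93.3]
contact_force: [-0.2, -2.2, -1.3]
gripper_width: 0.0307
```

servo_tool --targets '[{"dx":0,"dy":0.2,"dz":0,"spin":0,"grip":35},{"dx":0,"dy":0.4,"dz":0,"spin":0,"grip":35},{"dx":0,"dy":0.6,"dz":0,"spin":0,"grip":35},{"dx":0,"dy":0.7,"dz":0,"spin":0,"grip":35},{"dx":0,"dy":0.8,"dz":0,"spin":0,"grip":35},{"dx":0.1,"dy":0.9,"dz":0,"spin":0,"grip":35},{"dx":0.1,"dy":1,"dz":0,"spin":0,"grip":35},{"dx":0.1,"dy":1.1,"dz":0,"spin":0,"grip":35},{"dx":0.1,"dy":1.2,"dz":0,"spin":0,"grip":35},{"dx":0.1,"dy":1.3,"dz":0,"spin":0,"grip":35}]'

```text
time_s: 4.82
tcp_pos: [0.607, -0.116, 0.0116]
eef_rot: [-180.0, 0.0, -93.3]
contact_force: [-0.0, -0.0, -0.8]
gripper_width: 0.0311
```

servo_tool --targets '[{"dx":0,"dy":0.1,"dz":0,"spin":0,"grip":35},{"dx":0,"dy":0.2,"dz":0,"spin":0,"grip":35},{"dx":0,"dy":0.25,"dz":0,"spin":0,"grip":35},{"dx":0,"dy":0.3,"dz":0,"spin":0,"grip":35},{"dx":0,"dy":0.35,"dz":0,"spin":0,"grip":35},{"dx":0,"dy":0.4,"dz":0,"spin":0,"grip":35},{"dx":0,"dy":0.4,"dz":0,"spin":0,"grip":35},{"dx":0,"dy":0.4,"dz":0,"spin":0,"grip":35},{"dx":0,"dy":0.4,"dz":0,"spin":0,"grip":35},{"dx":0,"dy":0.4,"dz":0,"spin":0,"grip":35}]'

```text
time_s: 5.65
tcp_pos: [0.6069, -0.1122, 0.0116]
eef_rot: [-180.0, -0.0, -93.3]
contact_force: [-0.0, -2.4, 0.4]
gripper_width: 0.0308
```

servo_tool --targets '[{"dx":0,"dy":-1,"dz":0,"spin":0,"grip":35},{"dx":0,"dy":-1,"dz":3.5,"spin":0,"grip":35},{"dx":0,"dy":-1,"dz":7,"spin":0,"grip":35},{"dx":0,"dy":0,"dz":11,"spin":0,"grip":35},{"dx":0,"dy":3,"dz":14,"spin":0,"grip":35},{"dx":0,"dy":6,"dz":16.5,"spin":0,"grip":35},{"dx":0,"dy":9.5,"dz":18.5,"spin":0,"grip":35},{"dx":0,"dy":13,"dz":20,"spin":0,"grip":35},{"dx":0.2,"dy":15.5,"dz":21,"spin":0,"grip":35},{"dx":0.2,"dy":17,"dz":21,"spin":0,"grip":35}]'

```text
time_s: 6.48
tcp_pos: [0.6102, 0.0605, 0.2244]
eef_rot: [-179.7, 0.1, -93.1]
contact_force: [0.4, -0.3, -0.1]
gripper_width: 0.0305
```

servo_tool --targets '[{"dx":0,"dy":0,"dz":0,"spin":0,"grip":100},{"dx":0,"dy":0,"dz":0,"spin":0,"grip":100},{"dx":0,"dy":0,"dz":0,"spin":0,"grip":100},{"dx":0,"dy":0,"dz":0,"spin":0,"grip":100},{"dx":0,"dy":0,"dz":0,"spin":0,"grip":100},{"dx":0,"dy":0,"dz":0,"spin":0,"grip":100},{"dx":0,"dy":0,"dz":0,"spin":0,"grip":100},{"dx":0,"dy":0,"dz":0,"spin":0,"grip":100},{"dx":0,"dy":0,"dz":0,"spin":0,"grip":100},{"dx":0,"dy":0,"dz":0,"spin":0,"grip":100}]'

```text
time_s: 7.32
tcp_pos: [0.6089, 0.0577, 0.2216]
eef_rot: [-180.0, 0.0, -93.3]
contact_force: [-0.2, 0.3, -0.2]
gripper_width: 0.0865
```

```bash
cat > look.py <<'E'
import sys
from h import *
n=sys.argv[1]
s=r.get_state();print(s["time_s"],np.round(s["tcp_pos"],4),np.round(s["eef_rot"],1))
c=r.get_calibration("wrist");im=r.capture("wrist");np.save(f"{n}_c.npy",c,allow_pickle=True)
cv2.imwrite(f"pics/{n}.png",im);cv2.imwrite(f"pics/{n}v.png",cv2.resize(im,(800,600),interpolation=cv2.INTER_CUBIC))
E
python3 look.py w2
```

```text
7.3167 [0.6089 0.0577 0.2216] [-180.     0.   -93.3]
```

View pics/w2v.png

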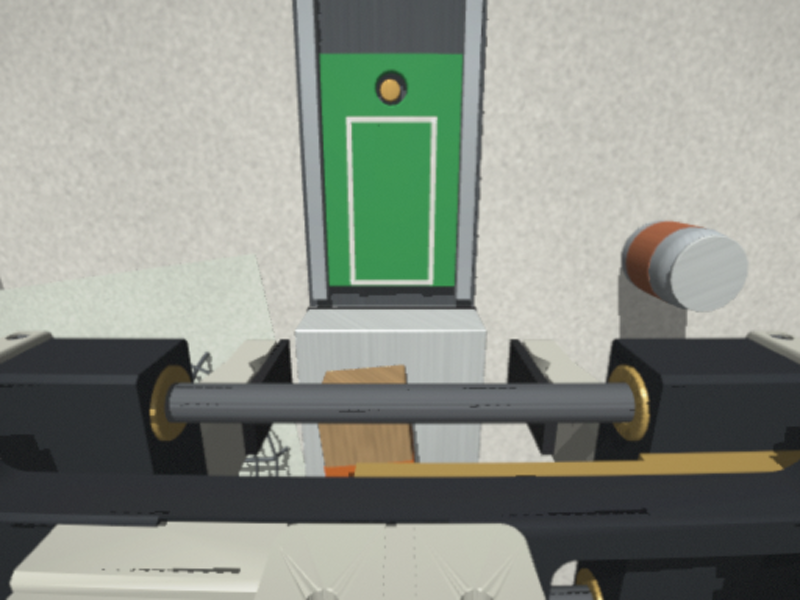

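Pin at about (390,90) inside the hole at (391,88), outline (346–437, 117–285), carton B's front end on the ledge at (365,370). The plate looks seated. Next I'll measure the outline and ledge.

```bash
python3 - <<'E'
from h import *
c=np.load("w2_c.npy",allow_pickle=True).item();im=cv2.imread("pics/w2.png").astype(int)
g=((im[:,:,1]-np.maximum(im[:,:,0],im[:,:,2]))>25).astype(np.uint8);g[200:]=0;g[:,:190]=0;g[:,320:]=0
n,l,st,_=cv2.connectedComponentsWithStats(g);
ys,xs=np.nonzero(g)
P=back(np.c_[xs,ys],.013,c)[:,:2].astype(np.float32)
def rect(P,t):
    b=cv2.boxPoints(cv2.minAreaRect((P*1000).astype(np.float32)))
    b=b[np.argsort(b[:,1])];v=(b[2:].mean(0)-b[:2].mean(0));print(t,"ctr",b.mean(0).round(1),"len",np.linalg.norm(v).round(1),"yaw",np.degrees(np.arctan2(-v[0],v[1])).round(2),"wid",np.linalg.norm(b[0]-b[1]).round(1))
rect(P,"plate")
h=cv2.convexHull(np.c_[xs,ys]);m=np.zeros(g.shape,np.uint8);cv2.fillConvexPoly(m,h,1)
w=(m==1)&(im.min(2)>110)&(g==0);w[:75]=0
n,l,st,_=cv2.connectedComponentsWithStats(w.astype(np.uint8));k=1+st[1:,4].argmax();ys,xs=np.nonzero(l==k)
rect(back(np.c_[xs,ys],.013,c)[:,:2],"outline")
br=(m==1)&(im[:,:,2]-im[:,:,0]>50);ys,xs=np.nonzero(br);print("pin",back([[xs.mean(),ys.mean()]],.013,c).round(4),br.sum())
hm=(m==1)&(g==0);hm[75:]=0;ys,xs=np.nonzero(hm);print("hole bbox ctr",back([[(xs.min()+xs.max())/2,(ys.min()+ys.max())/2]],.013,c).round(4),xs.min(),xs.max(),ys.min(),ys.max())
E
```

```text
plate ctr [612.5  -9.9] len 183.9 yaw -3.32 wid 110.4
outline ctr [613.7  13.3] len 137.3 yaw -3.28 wid 71.6
pin [[ 0.6096 -0.0759  0.013 ]] 139
hole bbox ctr [[ 0.609  -0.0793  0.013 ]] 204 295 34 74
```

servo_tool --targets '[{"dx":-0.7,"dy":-3.6,"dz":0,"spin":-0.03,"grip":100},{"dx":-1.4,"dy":-7.4,"dz":0,"spin":-0.06,"grip":100},{"dx":-2.2,"dy":-11.2,"dz":-0.5,"spin":-0.09,"grip":100},{"dx":-3,"dy":-15,"dz":-1,"spin":-0.12,"grip":100},{"dx":-3.8,"dy":-18.8,"dz":-1.5,"spin":-0.15,"grip":100},{"dx":-4.6,"dy":-22.6,"dz":-2,"spin":-0.18,"grip":100},{"dx":-5.4,"dy":-26.4,"dz":-2,"spin":-0.21,"grip":100},{"dx":-6.2,"dy":-30,"dz":-2,"spin":-0.237,"grip":100},{"dx":-6.6,"dy":-33,"dz":-2,"spin":-0.237,"grip":100},{"dx":-6.8,"dy":-35,"dz":-2,"spin":-0.237,"grip":100}]'

```text
time_s: 8.2
tcp_pos: [0.5399, -0.2949, 0.2016]
eef_rot: [-180.0, -0.0, -106.9]
contact_force: [0.1, -0.0, -0.4]
gripper_width: 0.0874
```

servo_tool --targets '[{"dx":0,"dy":0,"dz":0,"spin":0,"grip":100},{"dx":0,"dy":0,"dz":0,"spin":0,"grip":100},{"dx":0,"dy":0,"dz":0,"spin":0,"grip":100},{"dx":0,"dy":0,"dz":0,"spin":0,"grip":100},{"dx":0,"dy":0,"dz":0,"spin":0,"grip":100},{"dx":0,"dy":0,"dz":0,"spin":0,"grip":100},{"dx":0,"dy":0,"dz":0,"spin":0,"grip":100},{"dx":0,"dy":0,"dz":0,"spin":0,"grip":100},{"dx":0,"dy":0,"dz":0,"spin":0,"grip":100},{"dx":0,"dy":0,"dz":0,"spin":0,"grip":100}]'

```text
time_s: 9.03
tcp_pos: [0.5409, -0.2921, 0.2016]
eef_rot: [-180.0, -0.0, -106.8]
contact_force: [-0.0, -0.7, -0.4]
gripper_width: 0.0877
```

```bash
python3 look.py w3; python3 - <<'E'
from h import *
c=np.load("w3_c.npy",allow_pickle=True).item()
for d in r.cut_out("carton_a","wrist"):
    print(round(d["p"],2),d["extent"]);
    if d["p"]>.4:
        m=d["mask"].astype(float);e=d["extent"]
        g=back([[(e[0]+e[2])/2,(e[1]+e[3])/2]],.03,c)[0];print(g)
        if abs(g[0]-.537)<.06 and abs(g[1]+.396)<.06: print(fit(CART(0),[(m,c)],[.537,-.396,-.295]))
E
```

```text
9.0333 [ 0.5409 -0.2921  0.2016] [-180.    -0.  -106.8]
0.62 [201.0, 10.8, 264.5, 143.2]
[ 0.53484307 -0.40140082  0.03      ]
(array([ 0.53555656, -0.39515623, -0.30107064]), np.float64(0.026807760141093477))
```

View pics/w3v.png

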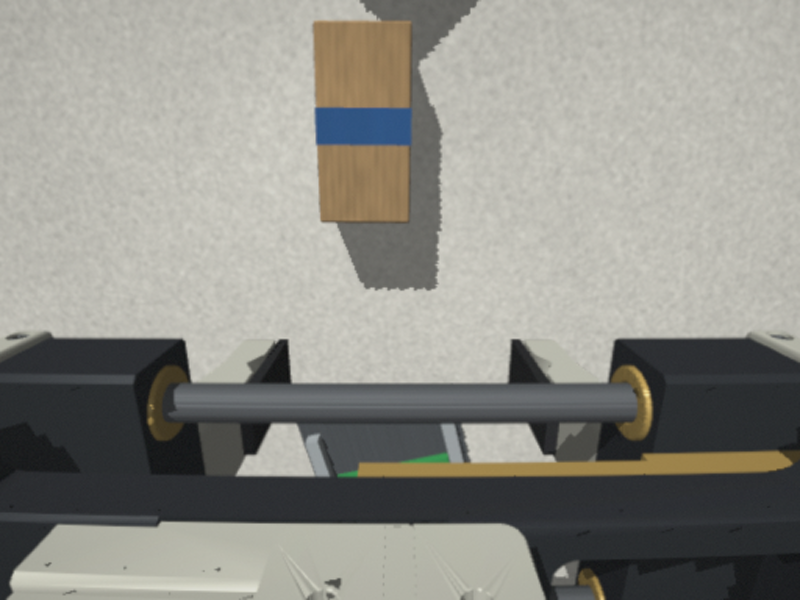

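servo_tool --targets '[{"dx":-0.2,"dy":-3.5,"dz":0,"spin":-0.008,"grip":100},{"dx":-0.4,"dy":-7,"dz":-0.5,"spin":-0.008,"grip":100},{"dx":-0.55,"dy":-10.3,"dz":-2,"spin":-0.008,"grip":100},{"dx":-0.55,"dy":-10.3,"dz":-5,"spin":-0.008,"grip":100},{"dx":-0.55,"dy":-10.3,"dz":-8,"spin":-0.008,"grip":100},{"dx":-0.55,"dy":-10.3,"dz":-11,"spin":-0.008,"grip":100},{"dx":-0.55,"dy":-10.3,"dz":-14,"spin":-0.008,"grip":100},{"dx":-0.55,"dy":-10.3,"dz":-16.5,"spin":-0.008,"grip":100},{"dx":-0.55,"dy":-10.3,"dz":-18,"spin":-0.008,"grip":100},{"dx":-0.55,"dy":-10.3,"dz":-18.4,"spin":-0.008,"grip":100}]'

```text
time_s: 9.97
tcp_pos: [0.5333, -0.3944, 0.014]
eef_rot: [179.7, 0.0, -107.3]
contact_force: [-0.6, -0.8, 0.2]
gripper_width: 0.0873
```

servo_tool --targets '[{"dx":0,"dy":0,"dz":0,"spin":0,"grip":90},{"dx":0,"dy":0,"dz":0,"spin":0,"grip":85},{"dx":0,"dy":0,"dz":0,"spin":0,"grip":80},{"dx":0,"dy":0,"dz":0,"spin":0,"grip":60},{"dx":0,"dy":0,"dz":0,"spin":0,"grip":60},{"dx":0,"dy":0,"dz":0,"spin":0,"grip":60},{"dx":0,"dy":0,"dz":0,"spin":0,"grip":60},{"dx":0,"dy":0,"dz":0.3,"spin":0,"grip":60},{"dx":0,"dy":0,"dz":1,"spin":0,"grip":60},{"dx":0,"dy":0,"dz":2,"spin":0,"grip":60}]' --squeeze 20

```text
time_s: 10.8
tcp_pos: [0.5345, -0.3948, 0.0372]
eef_rot: [179.9, 0.0, -107.3]
contact_force: [0.7, -0.9, -3.0]
gripper_width: 0.0638
```

servo_tool --targets '[{"dx":0,"dy":0.5,"dz":2,"spin":0,"grip":60},{"dx":0.3,"dy":2.5,"dz":4,"spin":0.02,"grip":60},{"dx":0.9,"dy":5.5,"dz":6,"spin":0.05,"grip":60},{"dx":1.6,"dy":9,"dz":7,"spin":0.08,"grip":60},{"dx":2.3,"dy":12.5,"dz":7,"spin":0.11,"grip":60},{"dx":3,"dy":16,"dz":7,"spin":0.14,"grip":60},{"dx":3.7,"dy":19.5,"dz":7,"spin":0.17,"grip":60},{"dx":4.4,"dy":23,"dz":7,"spin":0.2,"grip":60},{"dx":5.1,"dy":26.5,"dz":7,"spin":0.23,"grip":60},{"dx":5.8,"dy":30,"dz":7,"spin":0.244,"grip":60}]'

```text
time_s: 11.63
tcp_pos: [0.5935, -0.0934, 0.1086]
eef_rot: [-179.9, 0.0, -93.2]
contact_force: [0.3, 0.2, -1.8]
gripper_width: 0.0636
```

servo_tool --targets '[{"dx":0.5,"dy":2.8,"dz":0,"spin":0,"grip":60},{"dx":1,"dy":5.3,"dz":0,"spin":0,"grip":60},{"dx":1.5,"dy":7.5,"dz":0,"spin":0,"grip":60},{"dx":1.8,"dy":9.3,"dz":0,"spin":0,"grip":60},{"dx":2,"dy":10.4,"dz":0,"spin":0,"grip":60},{"dx":2.1,"dy":10.8,"dz":0,"spin":0,"grip":60},{"dx":2.1,"dy":10.8,"dz":0,"spin":0,"grip":60},{"dx":2.1,"dy":10.8,"dz":0,"spin":0,"grip":60},{"dx":2.1,"dy":10.8,"dz":0,"spin":0,"grip":60},{"dx":2.1,"dy":10.8,"dz":0,"spin":0,"grip":60}]'

```text
time_s: 12.47
tcp_pos: [0.6141, 0.0118, 0.1076]
eef_rot: [180.0, -0.0, -93.4]
contact_force: [1.1, -0.5, -2.2]
gripper_width: 0.0641
```

```bash
python3 look.py w4; python3 - <<'E'
from h import *
c=np.load("w4_c.npy",allow_pickle=True).item()
for d in r.cut_out("carton_a","wrist"): print(round(d["p"],2),d["extent"])
E
```

```text
12.4667 [0.6141 0.0118 0.1076] [180.   -0.  -93.4]
0.62 [188.8, 121.3, 324.0, 298.4]
```

servo_tool --targets '[{"dx":0,"dy":0.1,"dz":-1.5,"spin":0,"grip":60},{"dx":0,"dy":0.1,"dz":-3,"spin":0,"grip":60},{"dx":0,"dy":0.1,"dz":-4.5,"spin":0,"grip":60},{"dx":0,"dy":0.1,"dz":-6,"spin":0,"grip":60},{"dx":0,"dy":0.1,"dz":-6.8,"spin":0,"grip":60},{"dx":0,"dy":0.1,"dz":-7.2,"spin":0,"grip":60},{"dx":0,"dy":0.1,"dz":-7.5,"spin":0,"grip":60},{"dx":0,"dy":0.1,"dz":-7.7,"spin":0,"grip":60},{"dx":0,"dy":0.1,"dz":-7.75,"spin":0,"grip":60},{"dx":0,"dy":0.1,"dz":-7.75,"spin":0,"grip":60}]'

```text
time_s: 13.4
tcp_pos: [0.6144, 0.0136, 0.0319]
eef_rot: [-180.0, -0.0, -93.3]
contact_force: [-4.6, -1.8, 7.3]
gripper_width: 0.0638
```

servo_tool --targets '[{"dx":0,"dy":0,"dz":0,"spin":0,"grip":80},{"dx":0,"dy":0,"dz":0,"spin":0,"grip":98},{"dx":0,"dy":0,"dz":0,"spin":0,"grip":98},{"dx":0,"dy":0,"dz":0,"spin":0,"grip":98},{"dx":0,"dy":0,"dz":1,"spin":0,"grip":98},{"dx":0,"dy":0,"dz":4,"spin":0,"grip":98},{"dx":0,"dy":0,"dz":8,"spin":0,"grip":98},{"dx":0,"dy":0.5,"dz":12,"spin":0,"grip":98},{"dx":0,"dy":3,"dz":16,"spin":0,"grip":98},{"dx":0,"dy":6,"dz":19,"spin":0,"grip":98}]'

```text
time_s: 14.23
tcp_pos: [0.6147, 0.0688, 0.2198]
eef_rot: [-179.8, 0.0, -93.4]
contact_force: [1.4, 1.2, -0.5]
gripper_width: 0.0858
```

servo_tool --targets '[{"dx":0,"dy":2,"dz":0,"spin":0,"grip":98},{"dx":0,"dy":4,"dz":0,"spin":0,"grip":98},{"dx":0,"dy":5,"dz":0,"spin":0,"grip":98},{"dx":0,"dy":5,"dz":0,"spin":0,"grip":98},{"dx":0,"dy":5,"dz":0,"spin":0,"grip":98},{"dx":0,"dy":5,"dz":0,"spin":0,"grip":98},{"dx":0,"dy":5,"dz":0,"spin":0,"grip":98},{"dx":0,"dy":5,"dz":0,"spin":0,"grip":98},{"dx":0,"dy":5,"dz":0,"spin":0,"grip":98},{"dx":0,"dy":5,"dz":0,"spin":0,"grip":98}]'

```text
time_s: 15.07
tcp_pos: [0.6144, 0.1191, 0.2156]
eef_rot: [180.0, -0.0, -93.4]
contact_force: [-0.2, -0.3, -0.3]
gripper_width: 0.0857
```

```bash
python3 look.py w5; python3 - <<'E'
from h import *
c=np.load("w5_c.npy",allow_pickle=True).item()
for d in r.cut_out("carton_a","wrist"):
    print(round(d["p"],2),d["extent"]);
    if d["p"]>.4: print(fit(CART(.013),[(d["mask"].astype(float),c)],[.6137,.0133,-.0575]))
E
```

```text
15.0667 [0.6144 0.1191 0.2156] [180.   -0.  -93.4]
0.92 [218.6, 5.3, 281.3, 140.0]
(array([ 0.6149637 ,  0.013444  , -0.04736426]), np.float64(0.03202390630399491))
0.57 [195.2, 186.2, 272.8, 307.5]
(array([0.64776513, 0.21520736, 0.06434533]), np.float64(0.45737037078909987))
```

View pics/w5v.png

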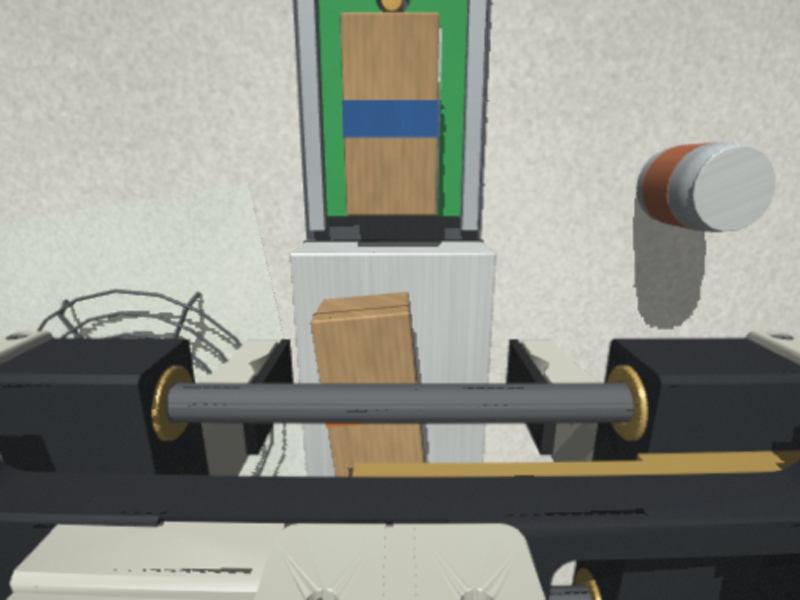

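A stands on the outline, at (390,115) in the view: fit (0.615, 0.013), yaw −2.7°. Next I'll look at B from further back.

servo_tool --targets '[{"dx":0.2,"dy":2,"dz":0,"spin":0,"grip":100},{"dx":0.4,"dy":5,"dz":0,"spin":0,"grip":100},{"dx":0.6,"dy":9,"dz":0,"spin":0,"grip":100},{"dx":0.8,"dy":13,"dz":0,"spin":0,"grip":100},{"dx":1,"dy":16,"dz":0,"spin":0,"grip":100},{"dx":1.2,"dy":17,"dz":0,"spin":0,"grip":100},{"dx":1.2,"dy":17,"dz":0,"spin":0,"grip":100},{"dx":1.2,"dy":17,"dz":0,"spin":0,"grip":100},{"dx":1.2,"dy":17,"dz":0,"spin":0,"grip":100},{"dx":1.2,"dy":17,"dz":0,"spin":0,"grip":100}]'

```text
time_s: 16.0
tcp_pos: [0.6264, 0.2884, 0.2158]
eef_rot: [-180.0, -0.0, -93.4]
contact_force: [-0.4, -0.5, 0.4]
gripper_width: 0.0875
```

```bash
python3 look.py w6; python3 - <<'E'
from h import *
c=np.load("w6_c.npy",allow_pickle=True).item()
for d in r.cut_out("carton_b","wrist"):
    print(round(d["p"],2),d["extent"]);
    if d["p"]>.3: print(fit(CART(.066),[(d["mask"].astype(float),c)],[.6406,.197,.045]))
E
```

```text
16.0 [0.6264 0.2884 0.2158] [-180.    -0.   -93.4]
0.74 [190.7, 7.0, 279.8, 163.4]
(array([0.63880526, 0.19944464, 0.04063766]), np.float64(0.026548425216351427))
```

servo_tool --targets '[{"dx":0.4,"dy":-3,"dz":0,"spin":0.05,"grip":100},{"dx":0.9,"dy":-6,"dz":0,"spin":0.1,"grip":100},{"dx":1.2,"dy":-8.3,"dz":-1,"spin":0.1,"grip":100},{"dx":1.2,"dy":-8.9,"dz":-3,"spin":0.1,"grip":100},{"dx":1.2,"dy":-8.9,"dz":-5.5,"spin":0.1,"grip":100},{"dx":1.2,"dy":-8.9,"dz":-8,"spin":0.1,"grip":100},{"dx":1.2,"dy":-8.9,"dz":-10.5,"spin":0.1,"grip":100},{"dx":1.2,"dy":-8.9,"dz":-12.5,"spin":0.1,"grip":100},{"dx":1.2,"dy":-8.9,"dz":-13.4,"spin":0.1,"grip":100},{"dx":1.2,"dy":-8.9,"dz":-13.4,"spin":0.1,"grip":100}]'

```text
time_s: 16.93
tcp_pos: [0.6371, 0.1993, 0.0794]
eef_rot: [179.8, -0.1, -87.7]
contact_force: [-1.5, 0.1, 0.1]
gripper_width: 0.0879
```

servo_tool --targets '[{"dx":0,"dy":0,"dz":0,"spin":0,"grip":90},{"dx":0,"dy":0,"dz":0,"spin":0,"grip":85},{"dx":0,"dy":0,"dz":0,"spin":0,"grip":80},{"dx":0,"dy":0,"dz":0,"spin":0,"grip":75},{"dx":0,"dy":0,"dz":0,"spin":0,"grip":60},{"dx":0,"dy":0,"dz":0,"spin":0,"grip":60},{"dx":0,"dy":0,"dz":0,"spin":0,"grip":60},{"dx":0,"dy":0,"dz":0,"spin":0,"grip":60},{"dx":0,"dy":0,"dz":0,"spin":0,"grip":60},{"dx":0,"dy":0,"dz":0,"spin":0,"grip":60}]' --squeeze 20

```text
time_s: 17.77
tcp_pos: [0.6386, 0.2009, 0.0827]
eef_rot: [-179.9, 0.0, -87.6]
contact_force: [-1.9, 0.3, 6.3]
gripper_width: 0.0638
```

servo_tool --targets '[{"dx":-0.1,"dy":-0.5,"dz":0,"spin":-0.01,"grip":60},{"dx":-0.3,"dy":-1.3,"dz":0,"spin":-0.02,"grip":60},{"dx":-0.5,"dy":-2.3,"dz":0,"spin":-0.035,"grip":60},{"dx":-0.7,"dy":-3.4,"dz":0,"spin":-0.05,"grip":60},{"dx":-0.9,"dy":-4.6,"dz":0,"spin":-0.065,"grip":60},{"dx":-1.1,"dy":-5.9,"dz":0,"spin":-0.08,"grip":60},{"dx":-1.3,"dy":-7.2,"dz":0,"spin":-0.094,"grip":60},{"dx":-1.5,"dy":-8.4,"dz":0,"spin":-0.094,"grip":60},{"dx":-1.6,"dy":-9.4,"dz":0,"spin":-0.094,"grip":60},{"dx":-1.7,"dy":-10,"dz":0,"spin":-0.094,"grip":60}]'

```text
time_s: 18.6
tcp_pos: [0.6221, 0.1002, 0.0826]
eef_rot: [-179.9, 0.1, -93.0]
contact_force: [0.5, 4.6, 5.0]
gripper_width: 0.0635
```

servo_tool --targets '[{"dx":-0.1,"dy":-0.6,"dz":0,"spin":0,"grip":60},{"dx":-0.2,"dy":-1.7,"dz":0,"spin":0,"grip":60},{"dx":-0.3,"dy":-3,"dz":0,"spin":0,"grip":60},{"dx":-0.4,"dy":-4.3,"dz":0,"spin":0,"grip":60},{"dx":-0.5,"dy":-5.6,"dz":0,"spin":0,"grip":60},{"dx":-0.6,"dy":-6.8,"dz":0,"spin":0,"grip":60},{"dx":-0.7,"dy":-7.8,"dz":0,"spin":0,"grip":60},{"dx":-0.7,"dy":-8.4,"dz":0,"spin":0,"grip":60},{"dx":-0.7,"dy":-8.6,"dz":0,"spin":0,"grip":60},{"dx":-0.7,"dy":-8.6,"dz":0,"spin":0,"grip":60}]'

```text
time_s: 19.43
tcp_pos: [0.614, 0.0137, 0.0811]
eef_rot: [179.9, -0.0, -93.0]
contact_force: [-0.8, 0.6, -2.5]
gripper_width: 0.0638
```

```bash
python3 look.py w7; python3 - <<'E'
from h import *
for n in("scene","top"):
    im=r.capture(n);cv2.imwrite(f"pics/{n}7.png",im)
a=cv2.resize(cv2.imread("pics/w7.png")[150:384,120:400],None,fx=1.4,fy=1.4)
b=cv2.resize(cv2.imread("pics/scene7.png")[200:290,200:350],None,fx=2.6,fy=2.6,interpolation=cv2.INTER_CUBIC)
h=max(a.shape[0],b.shape[0]);pad=lambda x:cv2.copyMakeBorder(x,0,h-x.shape[0],0,0,0)
cv2.imwrite("pics/v7.png",np.hstack([pad(a),pad(b)]))
E
```

```text
19.4333 [0.614  0.0137 0.0811] [179.9  -0.  -93. ]
```

View pics/v7.png

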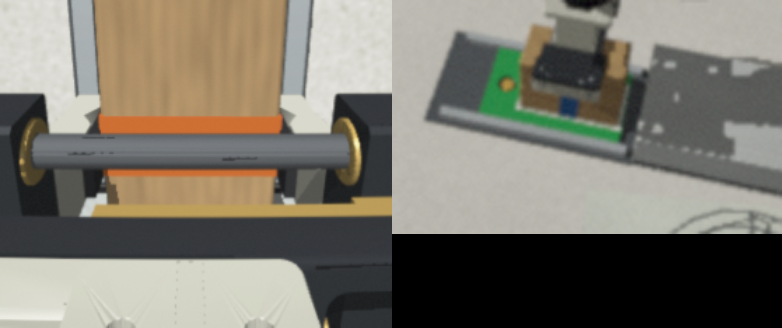

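B is gripped and hovers 1–2 mm above A; the pin is visible in the hole. I'll lower it, then release.

servo_tool --targets '[{"dx":0,"dy":0,"dz":-0.05,"spin":0,"grip":60},{"dx":0,"dy":0,"dz":-0.1,"spin":0,"grip":60},{"dx":0,"dy":0,"dz":-0.15,"spin":0,"grip":60},{"dx":0,"dy":0,"dz":-0.2,"spin":0,"grip":60},{"dx":0,"dy":0,"dz":-0.23,"spin":0,"grip":60},{"dx":0,"dy":0,"dz":-0.26,"spin":0,"grip":60},{"dx":0,"dy":0,"dz":-0.28,"spin":0,"grip":60},{"dx":0,"dy":0,"dz":-0.28,"spin":0,"grip":60},{"dx":0,"dy":0,"dz":-0.28,"spin":0,"grip":60},{"dx":0,"dy":0,"dz":-0.28,"spin":0,"grip":60}]'

```text
time_s: 20.42
tcp_pos: [0.6149, 0.0151, 0.0796]
eef_rot: [-179.9, 0.0, -93.0]
contact_force: [-1.5, 3.6, 6.2]
gripper_width: 0.0643
```

servo_tool --targets '[{"dx":0,"dy":0,"dz":0,"spin":0,"grip":80},{"dx":0,"dy":0,"dz":0,"spin":0,"grip":98},{"dx":0,"dy":0,"dz":0,"spin":0,"grip":98},{"dx":0,"dy":0,"dz":0,"spin":0,"grip":98},{"dx":0,"dy":0,"dz":1,"spin":0,"grip":98},{"dx":0,"dy":0,"dz":4,"spin":0,"grip":98},{"dx":0,"dy":0,"dz":8,"spin":0,"grip":98},{"dx":0,"dy":1,"dz":11.5,"spin":0,"grip":98},{"dx":0,"dy":4,"dz":14,"spin":0,"grip":98},{"dx":0,"dy":7.5,"dz":15,"spin":0,"grip":98}]'

```text
time_s: 21.25
tcp_pos: [0.6161, 0.0892, 0.2349]
eef_rot: [-179.6, 0.1, -93.1]
contact_force: [0.4, 0.8, -0.1]
gripper_width: 0.0859
```

servo_tool --targets '[{"dx":0,"dy":2,"dz":1,"spin":0,"grip":98},{"dx":0,"dy":4,"dz":2,"spin":0,"grip":98},{"dx":0,"dy":5,"dz":2,"spin":0,"grip":98},{"dx":0,"dy":5,"dz":2,"spin":0,"grip":98},{"dx":0,"dy":5,"dz":2,"spin":0,"grip":98},{"dx":0,"dy":5,"dz":2,"spin":0,"grip":98},{"dx":0,"dy":5,"dz":2,"spin":0,"grip":98},{"dx":0,"dy":5,"dz":2,"spin":0,"grip":98},{"dx":0,"dy":5,"dz":2,"spin":0,"grip":98},{"dx":0,"dy":5,"dz":2,"spin":0,"grip":98}]'

```text
time_s: 22.08
tcp_pos: [0.6144, 0.139, 0.2487]
eef_rot: [180.0, -0.0, -93.0]
contact_force: [0.2, 0.1, -1.0]
gripper_width: 0.0863
```

```bash
python3 look.py w8; python3 - <<'E'
from h import *
c=np.load("w8_c.npy",allow_pickle=True).item()
for d in r.cut_out("carton_b","wrist")[:2]:
    print(round(d["p"],2),d["extent"]);m=d["mask"].astype(float)
    print("both",fit([box(-.032,.032,-.065,.065,.013,.113)],[(m,c)],[.614,.0137,-.05]),"B only",fit(CART(.063),[(m,c)],[.614,.0137,-.05]))
E
```

```text
22.0833 [0.6144 0.139  0.2487] [180.  -0. -93.]
0.78 [213.1, 1.3, 283.4, 122.9]
both (array([ 0.61563811,  0.01293937, -0.04818174]), np.float64(0.022471563699587322)) B only (array([ 0.61563811,  0.01293937, -0.04818174]), np.float64(0.022471563699587322))
```

View pics/w8v.png

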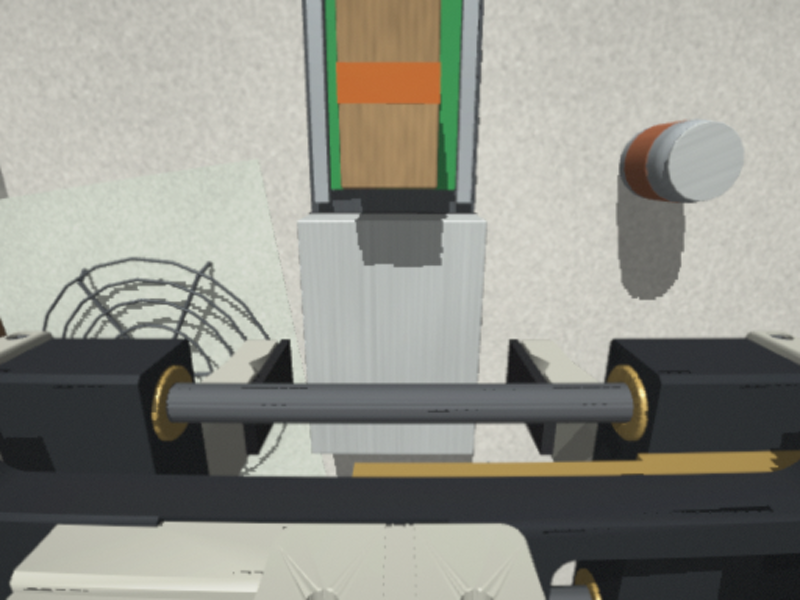

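B sits at (390,85) in the view: fit (0.6156, 0.0129), yaw −2.8°, within 1 mm of A's pose. I'll take one last outside look before handing in.

```bash
python3 - <<'E'
from h import *
im=r.capture("scene")
cv2.imwrite("pics/v9.png",cv2.resize(im[180:300,190:400],None,fx=3.6,fy=3.6,interpolation=cv2.INTER_CUBIC))
c=r.get_calibration("scene")
for d in r.cut_out("carton_b","scene")[:4]: print(round(d["p"],2),d["extent"])
p=proj(T([.6153,.0132,-.048],box(-.032,.032,-.065,.065,.013,.113)),c);print(p.min(0),p.max(0))
E
```

```text
0.84 [248.8, 234.1, 284.6, 245.8]
0.84 [103.3, 172.5, 141.1, 197.1]
0.82 [252.7, 213.2, 291.2, 240.0]
0.18 [211.2, 211.5, 365.8, 280.5]
[249.00131256 208.54910959] [292.52616164 248.67219822]
```

View pics/v9.png

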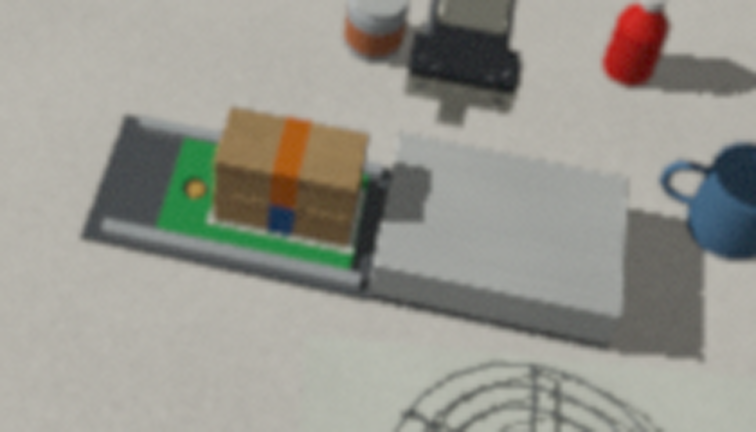

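The view shows the stack flush at (290,175), the pin showing in the hole at (195,188), the bystanders in place and the gripper clear.

```bash
python3 -c "
from plant import r
print(r.close_job())"
```

```text
the job is handed in; nothing more can be done
None
```

The job is handed in at about 22 s of the 64 s allowed; no verdict was reported.

- **Plate:** I pushed it about 5 cm along the rails until its hole dropped over the pin. The images show the pin in the hole, and the plate's measured size and yaw (−3.3°) match it lying flat. My pin and hole centres differ by about 3.5 mm, inside the 7 mm limit.
- **Blue-banded carton:** I set the brown one, not the purple look-alike, on the outline and released it. The fit puts it at (0.615, 0.013), yaw −2.7°, against an outline at (0.614, 0.013), yaw −3.3°.
- **Orange-banded carton:** I gripped it lightly at the sides and slid it off the ledge without raising it. I then lowered it about 2–3 mm onto the blue-banded carton and released it. The fit puts it at (0.616, 0.013), yaw −2.8°, about 1 mm from the carton below.
- **Last outside view:** it showed the stack flush and upright, with the bottle, tin and mug in place and the gripper clear. The first move call was refused because its rows were incomplete, so nothing moved. No final check failed, but I did not re-measure the blue-banded carton separately after stacking.

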